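# Change over the pen sander charging dock

### The job

Change over the luthier's charging dock: first turn its selector to off (the round dot). Then take the charged sander, the longer one sitting in the dock, out of its clip and lay it flat in the wooden tray, and press every shorter sander from the bench down past the sprung jaw of a clip of its own, either way round, until it snaps fully home and is centred in the clip. When all that is done, turn the selector to trickle charge (the single-bar mark in the middle), and leave the other things on the bench where they are.

Things in the scene. Friction and masses are not known exactly. Their poses are not given: they have to be found in the camera images.
- pen0: pen-shaped sander, may be absent: round aluminium barrel 22 mm in diameter, a square black cap 22 x 22 x 13 mm at each end (it does not roll), 130 mm long over all, about 80 g, both ends alike. Origin at its middle, on its axis (11 mm above the bench when lying); x runs along it. Starts flat on the bench left of the dock, roughly along world x. Grip it across its middle.
- pen1: pen-shaped sander, may be absent: round aluminium barrel 22 mm in diameter, a square black cap 22 x 22 x 13 mm at each end (it does not roll), 130 mm long over all, about 80 g, both ends alike. Origin at its middle, on its axis (11 mm above the bench when lying); x runs along it. Starts flat on the bench left of the dock, roughly along world x. Grip it across its middle.
- pen2: pen-shaped sander, may be absent: round aluminium barrel 22 mm in diameter, a square black cap 22 x 22 x 13 mm at each end (it does not roll), 130 mm long over all, about 80 g, both ends alike. Origin at its middle, on its axis (11 mm above the bench when lying); x runs along it. Starts flat on the bench left of the dock, roughly along world x. Grip it across its middle.
- pen3: pen-shaped sander, may be absent: round aluminium barrel 22 mm in diameter, a square black cap 22 x 22 x 13 mm at each end (it does not roll), 130 mm long over all, about 80 g, both ends alike. Origin at its middle, on its axis (11 mm above the bench when lying); x runs along it. Starts flat on the bench left of the dock, roughly along world x. Grip it across its middle.
- long: the charged sander: like the others (22 mm barrel and caps, both ends alike) but 154 mm long over all, about 95 g. Origin at its middle, on its axis; x runs along it. Starts seated in the second clip of the dock (clip1), within 6 mm of the clip's centre along it; pulled straight up it comes out past the jaw with about 20 N.
- tray: fixed open wooden tray, 90 (x) x 194 (y) x 18 mm high outside, walls and floor 4 mm, beyond the sanders on the left, its long side roughly along world y. Origin at the centre of its underside.
- tray_in (a point): centre of the tray's inner floor, 4 mm above the bench; axes as the tray's: the long sander fits lying along y, its axis then 11 mm above this point.
- dock: fixed grey charging dock, 110 (x) x 340 (y) mm, base plate 14 mm thick, right of centre, its x roughly along world x. Origin at the centre of its underside, z up. Four fork clips 55 mm apart in a row along its y at y = +135, +80, +25 and -30 mm; the selector housing (100 x 84 mm, top 36 mm above the bench) at y = -120 mm.
- clip0 (a point): clip at dock y = 135 mm: where the middle of a seated sander's axis lies, 36 mm above the bench; axes as the dock's, the sander lies along x. Two 14 mm wide forks stand 35 mm either side in x, so the middle 56 mm is open for fingers down to the base plate, 22 mm below this point. Floor 11 mm below; fixed cheek 11.5 mm to -y, its flared top 17 mm above. Caps overhang outside the forks.
- clip1 (a point): clip at dock y = 80 mm: where the middle of a seated sander's axis lies, 36 mm above the bench; axes as the dock's, the sander lies along x. Two 14 mm wide forks stand 35 mm either side in x, so the middle 56 mm is open for fingers down to the base plate, 22 mm below this point. Floor 11 mm below; fixed cheek 11.5 mm to -y, its flared top 17 mm above. Caps overhang outside the forks.
- clip2 (a point): clip at dock y = 25 mm: where the middle of a seated sander's axis lies, 36 mm above the bench; axes as the dock's, the sander lies along x. Two 14 mm wide forks stand 35 mm either side in x, so the middle 56 mm is open for fingers down to the base plate, 22 mm below this point. Floor 11 mm below; fixed cheek 11.5 mm to -y, its flared top 17 mm above. Caps overhang outside the forks.
- clip3 (a point): clip at dock y = -30 mm: where the middle of a seated sander's axis lies, 36 mm above the bench; axes as the dock's, the sander lies along x. Two 14 mm wide forks stand 35 mm either side in x, so the middle 56 mm is open for fingers down to the base plate, 22 mm below this point. Floor 11 mm below; fixed cheek 11.5 mm to -y, its flared top 17 mm above. Caps overhang outside the forks.
- jaw0 (a joint): angle of the sprung steel jaw of clip 0, rad, 0 = closed. It stands on the +y side of both forks, hinged below their floor. Its rounded noses overhang the seated sander and its flared tips reach about 20 mm above the clip point. A sander pressed straight down pushes it out by some 3 mm (about 0.1 rad), with 5 to 10 N in all, and snaps under it; the jaw then springs back near 0.
- jaw1 (a joint): angle of the sprung steel jaw of clip 1, rad, 0 = closed. It stands on the +y side of both forks, hinged below their floor. Its rounded noses overhang the seated sander and its flared tips reach about 20 mm above the clip point. A sander pressed straight down pushes it out by some 3 mm (about 0.1 rad), with 5 to 10 N in all, and snaps under it; the jaw then springs back near 0.
- jaw2 (a joint): angle of the sprung steel jaw of clip 2, rad, 0 = closed. It stands on the +y side of both forks, hinged below their floor. Its rounded noses overhang the seated sander and its flared tips reach about 20 mm above the clip point. A sander pressed straight down pushes it out by some 3 mm (about 0.1 rad), with 5 to 10 N in all, and snaps under it; the jaw then springs back near 0.
- jaw3 (a joint): angle of the sprung steel jaw of clip 3, rad, 0 = closed. It stands on the +y side of both forks, hinged below their floor. Its rounded noses overhang the seated sander and its flared tips reach about 20 mm above the clip point. A sander pressed straight down pushes it out by some 3 mm (about 0.1 rad), with 5 to 10 N in all, and snaps under it; the jaw then springs back near 0.
- dial (a joint): angle of the dock's selector knob, rad: 0 = off (round dot), 0.7 = trickle (single bar, the middle mark: pointer along the dock's -x), 1.4 = fast (two bars). Grows clockwise seen from above; end stops at 0 and 1.4; sprung detents draw it into the nearest mark (about 0.08 N m to turn past). Starts on trickle or fast.
- dial_grip (a point): on the selector's vertical axis at the height to grip, 73 mm above the bench. Black knob 44 mm across with an upright bar grip 42 mm long, 14 mm thick, 32 mm high (top 80 mm above the bench), a white pointer line on one end. At joint value q the bar lies along the dock's x axis turned by (0.7 - q) about z, counter-clockwise positive.
- glue: white glue bottle, 56 mm in diameter and 150 mm tall, upright between the robot and the sanders; origin at the centre of its underside. A bystander: leave it.
- tape: roll of masking tape lying flat, 84 mm across, 24 mm high, beyond the dock; origin at the centre of its underside. A bystander: leave it.
- sand_block: cork sanding block 45 x 90 x 30 mm lying beyond the dock; origin at the centre of its underside. A bystander: leave it.
Mind the look-alikes: they are no part of the job. What is shaped like the pen0 but green or orange is not meant.

How it is judged:
On the way, in this order (a step that is already met when the one before it is completed fails the run):
1. the selector is at off (value of joint dial below 0.12 rad), for 0.3 s.
2. the longer sander lies in the tray and every shorter one is home in a clip, while the selector is at off (((x of pen0 in the frame of clip0 between -0.015 and 0.015 m and y of pen0 in the frame of clip0 between -0.004 and 0.004 m and z of pen0 in the frame of clip0 between -0.004 and 0.004 m and angle between the x axis of pen0 and the x axis of clip0, either way round below 0.08 rad) or (x of pen0 in the frame of clip1 between -0.015 and 0.015 m and y of pen0 in the frame of clip1 between -0.004 and 0.004 m and z of pen0 in the frame of clip1 between -0.004 and 0.004 m and angle between the x axis of pen0 and the x axis of clip1, either way round below 0.08 rad) or (x of pen0 in the frame of clip2 between -0.015 and 0.015 m and y of pen0 in the frame of clip2 between -0.004 and 0.004 m and z of pen0 in the frame of clip2 between -0.004 and 0.004 m and angle between the x axis of pen0 and the x axis of clip2, either way round below 0.08 rad) or (x of pen0 in the frame of clip3 between -0.015 and 0.015 m and y of pen0 in the frame of clip3 between -0.004 and 0.004 m and z of pen0 in the frame of clip3 between -0.004 and 0.004 m and angle between the x axis of pen0 and the x axis of clip3, either way round below 0.08 rad)) and ((x of pen1 in the frame of clip0 between -0.015 and 0.015 m and y of pen1 in the frame of clip0 between -0.004 and 0.004 m and z of pen1 in the frame of clip0 between -0.004 and 0.004 m and angle between the x axis of pen1 and the x axis of clip0, either way round below 0.08 rad) or (x of pen1 in the frame of clip1 between -0.015 and 0.015 m and y of pen1 in the frame of clip1 between -0.004 and 0.004 m and z of pen1 in the frame of clip1 between -0.004 and 0.004 m and angle between the x axis of pen1 and the x axis of clip1, either way round below 0.08 rad) or (x of pen1 in the frame of clip2 between -0.015 and 0.015 m and y of pen1 in the frame of clip2 between -0.004 and 0.004 m and z of pen1 in the frame of clip2 between -0.004 and 0.004 m and angle between the x axis of pen1 and the x axis of clip2, either way round below 0.08 rad) or (x of pen1 in the frame of clip3 between -0.015 and 0.015 m and y of pen1 in the frame of clip3 between -0.004 and 0.004 m and z of pen1 in the frame of clip3 between -0.004 and 0.004 m and angle between the x axis of pen1 and the x axis of clip3, either way round below 0.08 rad)) and ((x of pen2 in the frame of clip0 between -0.015 and 0.015 m and y of pen2 in the frame of clip0 between -0.004 and 0.004 m and z of pen2 in the frame of clip0 between -0.004 and 0.004 m and angle between the x axis of pen2 and the x axis of clip0, either way round below 0.08 rad) or (x of pen2 in the frame of clip1 between -0.015 and 0.015 m and y of pen2 in the frame of clip1 between -0.004 and 0.004 m and z of pen2 in the frame of clip1 between -0.004 and 0.004 m and angle between the x axis of pen2 and the x axis of clip1, either way round below 0.08 rad) or (x of pen2 in the frame of clip2 between -0.015 and 0.015 m and y of pen2 in the frame of clip2 between -0.004 and 0.004 m and z of pen2 in the frame of clip2 between -0.004 and 0.004 m and angle between the x axis of pen2 and the x axis of clip2, either way round below 0.08 rad) or (x of pen2 in the frame of clip3 between -0.015 and 0.015 m and y of pen2 in the frame of clip3 between -0.004 and 0.004 m and z of pen2 in the frame of clip3 between -0.004 and 0.004 m and angle between the x axis of pen2 and the x axis of clip3, either way round below 0.08 rad)) and ((x of pen3 in the frame of clip0 between -0.015 and 0.015 m and y of pen3 in the frame of clip0 between -0.004 and 0.004 m and z of pen3 in the frame of clip0 between -0.004 and 0.004 m and angle between the x axis of pen3 and the x axis of clip0, either way round below 0.08 rad) or (x of pen3 in the frame of clip1 between -0.015 and 0.015 m and y of pen3 in the frame of clip1 between -0.004 and 0.004 m and z of pen3 in the frame of clip1 between -0.004 and 0.004 m and angle between the x axis of pen3 and the x axis of clip1, either way round below 0.08 rad) or (x of pen3 in the frame of clip2 between -0.015 and 0.015 m and y of pen3 in the frame of clip2 between -0.004 and 0.004 m and z of pen3 in the frame of clip2 between -0.004 and 0.004 m and angle between the x axis of pen3 and the x axis of clip2, either way round below 0.08 rad) or (x of pen3 in the frame of clip3 between -0.015 and 0.015 m and y of pen3 in the frame of clip3 between -0.004 and 0.004 m and z of pen3 in the frame of clip3 between -0.004 and 0.004 m and angle between the x axis of pen3 and the x axis of clip3, either way round below 0.08 rad)) and x of long in the frame of tray_in between -0.035 and 0.035 m and y of long in the frame of tray_in between -0.03 and 0.03 m and z of long in the frame of tray_in between 0.006 and 0.016 m and value of joint dial below 0.12 rad), for 0.3 s.
At the end, for the whole second after the job is handed in: The longer sander lies flat in the tray, its middle within 35 mm across and 30 mm along of the centre; every shorter one present is home in a clip, within 15 mm along, 4 mm across, 4 mm in height and 0.08 rad; the selector is within 0.12 rad of trickle; all at rest (((x of pen0 in the frame of clip0 between -0.015 and 0.015 m and y of pen0 in the frame of clip0 between -0.004 and 0.004 m and z of pen0 in the frame of clip0 between -0.004 and 0.004 m and angle between the x axis of pen0 and the x axis of clip0, either way round below 0.08 rad) or (x of pen0 in the frame of clip1 between -0.015 and 0.015 m and y of pen0 in the frame of clip1 between -0.004 and 0.004 m and z of pen0 in the frame of clip1 between -0.004 and 0.004 m and angle between the x axis of pen0 and the x axis of clip1, either way round below 0.08 rad) or (x of pen0 in the frame of clip2 between -0.015 and 0.015 m and y of pen0 in the frame of clip2 between -0.004 and 0.004 m and z of pen0 in the frame of clip2 between -0.004 and 0.004 m and angle between the x axis of pen0 and the x axis of clip2, either way round below 0.08 rad) or (x of pen0 in the frame of clip3 between -0.015 and 0.015 m and y of pen0 in the frame of clip3 between -0.004 and 0.004 m and z of pen0 in the frame of clip3 between -0.004 and 0.004 m and angle between the x axis of pen0 and the x axis of clip3, either way round below 0.08 rad)) and ((x of pen1 in the frame of clip0 between -0.015 and 0.015 m and y of pen1 in the frame of clip0 between -0.004 and 0.004 m and z of pen1 in the frame of clip0 between -0.004 and 0.004 m and angle between the x axis of pen1 and the x axis of clip0, either way round below 0.08 rad) or (x of pen1 in the frame of clip1 between -0.015 and 0.015 m and y of pen1 in the frame of clip1 between -0.004 and 0.004 m and z of pen1 in the frame of clip1 between -0.004 and 0.004 m and angle between the x axis of pen1 and the x axis of clip1, either way round below 0.08 rad) or (x of pen1 in the frame of clip2 between -0.015 and 0.015 m and y of pen1 in the frame of clip2 between -0.004 and 0.004 m and z of pen1 in the frame of clip2 between -0.004 and 0.004 m and angle between the x axis of pen1 and the x axis of clip2, either way round below 0.08 rad) or (x of pen1 in the frame of clip3 between -0.015 and 0.015 m and y of pen1 in the frame of clip3 between -0.004 and 0.004 m and z of pen1 in the frame of clip3 between -0.004 and 0.004 m and angle between the x axis of pen1 and the x axis of clip3, either way round below 0.08 rad)) and ((x of pen2 in the frame of clip0 between -0.015 and 0.015 m and y of pen2 in the frame of clip0 between -0.004 and 0.004 m and z of pen2 in the frame of clip0 between -0.004 and 0.004 m and angle between the x axis of pen2 and the x axis of clip0, either way round below 0.08 rad) or (x of pen2 in the frame of clip1 between -0.015 and 0.015 m and y of pen2 in the frame of clip1 between -0.004 and 0.004 m and z of pen2 in the frame of clip1 between -0.004 and 0.004 m and angle between the x axis of pen2 and the x axis of clip1, either way round below 0.08 rad) or (x of pen2 in the frame of clip2 between -0.015 and 0.015 m and y of pen2 in the frame of clip2 between -0.004 and 0.004 m and z of pen2 in the frame of clip2 between -0.004 and 0.004 m and angle between the x axis of pen2 and the x axis of clip2, either way round below 0.08 rad) or (x of pen2 in the frame of clip3 between -0.015 and 0.015 m and y of pen2 in the frame of clip3 between -0.004 and 0.004 m and z of pen2 in the frame of clip3 between -0.004 and 0.004 m and angle between the x axis of pen2 and the x axis of clip3, either way round below 0.08 rad)) and ((x of pen3 in the frame of clip0 between -0.015 and 0.015 m and y of pen3 in the frame of clip0 between -0.004 and 0.004 m and z of pen3 in the frame of clip0 between -0.004 and 0.004 m and angle between the x axis of pen3 and the x axis of clip0, either way round below 0.08 rad) or (x of pen3 in the frame of clip1 between -0.015 and 0.015 m and y of pen3 in the frame of clip1 between -0.004 and 0.004 m and z of pen3 in the frame of clip1 between -0.004 and 0.004 m and angle between the x axis of pen3 and the x axis of clip1, either way round below 0.08 rad) or (x of pen3 in the frame of clip2 between -0.015 and 0.015 m and y of pen3 in the frame of clip2 between -0.004 and 0.004 m and z of pen3 in the frame of clip2 between -0.004 and 0.004 m and angle between the x axis of pen3 and the x axis of clip2, either way round below 0.08 rad) or (x of pen3 in the frame of clip3 between -0.015 and 0.015 m and y of pen3 in the frame of clip3 between -0.004 and 0.004 m and z of pen3 in the frame of clip3 between -0.004 and 0.004 m and angle between the x axis of pen3 and the x axis of clip3, either way round below 0.08 rad)) and x of long in the frame of tray_in between -0.035 and 0.035 m and y of long in the frame of tray_in between -0.03 and 0.03 m and z of long in the frame of tray_in between 0.006 and 0.016 m and value of joint dial between 0.58 and 0.82 rad and linear speed of each of pen0, pen1, pen2, pen3, long below 0.02 m/s); the robot touches nothing.
It fails at once if a bystander (glue bottle, tape roll, sanding block) was moved more than 3 cm or tipped over (distance of any of glue, tape, sand_block from where it was at the start of the episode above 0.03 m or angle between glue's own z axis and vertical above 0.5 rad).
Of pen0, pen1, pen2, pen3 only 3 to 4 are there at a start; the rules pass over those that are not, and their reading is None.
At some moment in a run one of pen0, pen1, pen2, pen3 may be knocked a few centimetres aside while the robot is not near it.
Once in a run the grip may slacken for a moment while it holds something.
It also fails if it takes over 208 s, if anything falls off the work surface, if the arm or the gripper's body presses on something with over 40 N, if the wrist force passes 120 N, or if a joint passes its speed limit or range.

### The arm

A 6-joint arm with a two-finger parallel gripper is mounted at the origin on the work surface. World frame = base frame: x ahead of the robot, y to its left, z up, the work surface at z = 0. Lengths are in m, angles in rad, forces in N, time in s.
With the tool pointing down it reaches from about 0.3 to 0.85 m from the base axis. Payload 5.4 kg.
Tool frame: the origin (TCP) lies midway between the tips of the shut fingers; the grasp point (between the pads) lies robot.tcp_to_grasp behind it (robot.tcp_to_grasp is the distance from the TCP to the grasp point, in m); z points along the fingers, y is the line along which they close (so a half turn about z gives the same grasp; the last joint's range is limited). The gripper opens to 85 mm and grips with 20 to 120 N. Pads are 22 mm wide; open, the fingers measure 114 mm over their backs; the gripper's body (76 mm by 85 mm) begins 54 mm behind the grasp point. The pads swing forward as they close: fully open they stand 13 mm farther back than shut.
Start: joints at [-1.386, 0.158, 1.597, -0, 1.386, -0.21], TCP at [0.221, -0.531, 0.231] pointing down, gripper open.
Joint ranges: [-2.91, 2.91], [-0.94, 2.29], [0.18, 2.7], [-1.29, 4.43], [0.17, 2.64], [-3, 3]. Speed limits (rad/s): [2.57, 2.57, 3.14, 3.14, 3.14, 3.14].

### API

Orientations are given as [roll, pitch, yaw] about the fixed x, y, z axes, in that order (R = Rz(yaw) Ry(pitch) Rx(roll)).
In Python, from cell import robot, cams, job, models, sensors gives the robot as it stands. Calls block until the motion is done:
- robot.move_ptp(position, orientation): joint-space move of the TCP to a pose.
- robot.move_linear(position, velocity=0.15, attitude=None): straight line of the TCP; attitude=None keeps the orientation; velocity is the mean speed in m/s.
- robot.move_j(angles): joint-space move.
- robot.set_gripper(opening): opening from 0.0 (shut) to 1.0 (fully open); the grip force is fixed at half the most; returns when the fingers have stopped.
- robot.hold(seconds).
- robot.inverse_kinematics(position, orientation): joint angles nearest the present ones, or None.
- cams.read_camera(name): name is "side" or "top" or "wrist"; returns (picture, depth): 480x640x3 uint8, red, green, blue; 480x640 float32, m along the optical axis (not along the pixel's ray), 0 where there is no reading.
- cams.camera_model(name): a dict with "fx", "fy", "cx", "cy" (pixels), "T" (4x4, takes a point from camera to world coordinates). Camera axes: x right, y up, looking along -z (the intrinsics and any distortion apply to the point x, -y, -z); pixel columns grow to the right and rows downward; lengths in m; the calibration is good to about 2 mm. A picture is of the moment at which its call begins: read the wrist's pose just before it. camera_model takes no time and is no camera call; for the wrist camera it gives the pose at the moment of the call.
A pose or a line that the arm cannot do raises robot.IKError and nothing moves.
- job.finish_job(): hands the job in; it is judged then, once.
Trained networks look in the newest picture that a camera, given by its name, has taken for a name from the list of things; names that differ only in an ending like _2 or _b are one class to them, and where a whole thing is asked for, a point or a joint stands for the part that bears it (a point fixed in the world has none). Each returns a list of dicts, best first, with "confidence" (0 to 1); they miss things now and then, are a little off and sometimes report something else, mostly with a low value. They report only what shows in the picture. A call takes as long as a camera call. They do not tell look-alikes from the thing itself.
- models.search_frame(camera, name): "point" ([x, y, z] in m, in the coordinates of the camera as it stood for that picture, good to about 4 mm: the middle of the surface that is visible of it).
- models.tip_of(camera, name): "point" ([x, y, z] in m, in the coordinates of the camera as it stood for that picture, good to about 4 mm: a listed point, or the origin of a listed thing).
Readings, each from a call of its own:
- sensors.read_clock(): time.
- sensors.read_joints(): joint angles.
- sensors.read_joint_velocities(): joint speeds.
- sensors.read_joint_torque(): joint torques, N m.
- sensors.read_tool_pos(): TCP position.
- sensors.read_ee_rot(): TCP orientation.
- sensors.read_ft_force(): force on the tool from outside, world axes, zero at the start.
- sensors.read_moment(): the same for the moment, N m.
- sensors.read_finger_gap(): opening from 0.0 (shut) to 1.0 (fully open).
- sensors.read_grip_force(): force on a finger pad.
Only numpy, scipy, OpenCV 4.12 (cv2) and the standard library are available. Lean on these libraries where they do the work, as an engineer would, in place of code of your own. Each camera call takes 0.05 s, during which the arm holds its last target. There are 200 camera calls.

## Working session

There is one attempt and no reset: what is moved stays moved. The work goes in short steps, each a Python script; the robot and the scene stay as the last script left them, time stands still between calls to the robot, and variables do not carry over. Pictures are saved under pics/ and viewed, at most 14 in all, crops included, and the job is handed in when it is done.

```bash
ls; mkdir -p pics; python3 - <<'E'
from cell import robot,cams,job,models,sensors
import cv2,numpy as np
print(robot.tcp_to_grasp, sensors.read_clock())
for c in ['top','side']:
    im,d=cams.read_camera(c); m=cams.camera_model(c)
    print(c,{k:(np.round(v,4).tolist()) for k,v in m.items()})
    cv2.imwrite(f'pics/{c}0.png',im[:,:,::-1]); np.save(f'pics/{c}0d.npy',d)
E
```

```text
pics
0.0187 0.0
top {'fx': 446.2498, 'fy': 446.2498, 'cx': 322.0414, 'cy': 249.8671, 'T': [[-0.0026, 0.9973, -0.0733, 0.3902], [-0.9998, -0.0041, -0.0209, 0.0349], [-0.0211, 0.0732, 0.9971, 1.0027], [0.0, 0.0, 0.0, 1.0]]}
side {'fx': 613.2487, 'fy': 613.2487, 'cx': 319.4617, 'cy': 238.5653, 'T': [[0.9955, 0.0634, -0.071, 0.354], [-0.0951, 0.6314, -0.7696, -1.0371], [-0.004, 0.7728, 0.6346, 0.961], [0.0, 0.0, 0.0, 1.0]]}
```

View pics/top0.png

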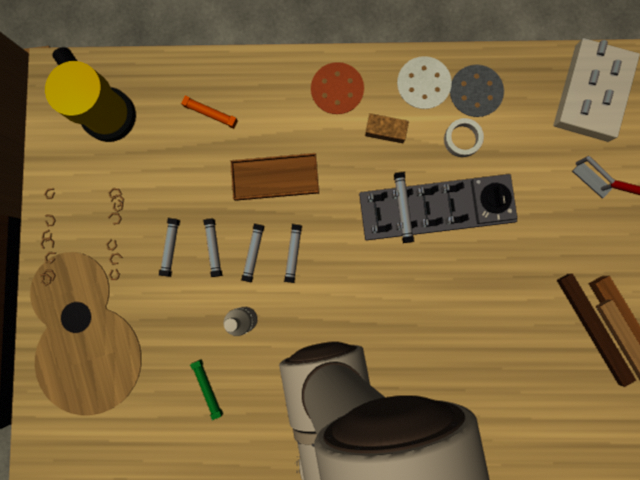

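View pics/side0.png

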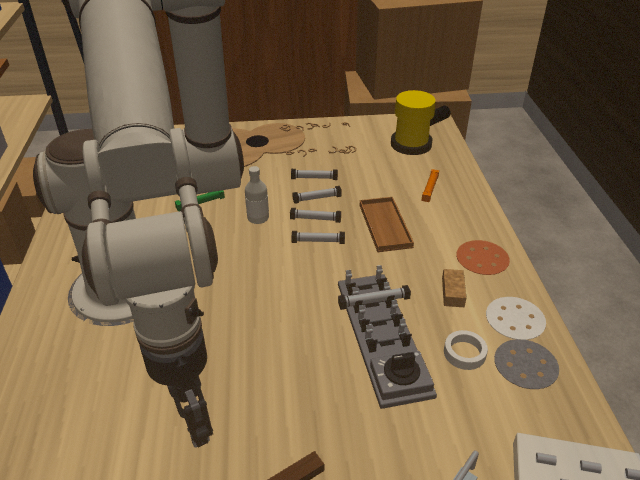

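The top view shows four grey sanders at px (169,247), (212,247), (253,253) and (293,252). The long one is in the dock at (403,207), the knob at (496,198), the tray at (275,177) and the glue at (238,320). The green and orange pens are decoys. Next I'll measure with the point cloud.

```bash
cat > h.py <<'E'
from cell import robot,cams,job,models,sensors
import cv2,numpy as np
def cloud(d,m):
    v,u=np.mgrid[0:480,0:640]
    p=np.stack([(u-m['cx'])/m['fx']*d,-(v-m['cy'])/m['fy']*d,-d,np.ones_like(d)],-1)
    return (p@np.asarray(m['T']).T)[...,:3]
def shot(c,name=None):
    m=cams.camera_model(c); im,d=cams.read_camera(c)
    if name: cv2.imwrite(f'pics/{name}.png',im[:,:,::-1])
    w=cloud(d,m); w[d<=0]=np.nan
    return im,w,m
def rect(P):  # centre, long-axis angle, sizes
    (c,s,a)=cv2.minAreaRect(P[:,:2].astype(np.float32)*1000)
    a=np.deg2rad(a)
    if s[0]<s[1]: s=s[::-1]; a+=np.pi/2
    a=(a+np.pi/2)%np.pi-np.pi/2
    return np.array(c)/1000,a,np.array(s)/1000
def blobs(w,mask,minpx=60):
    n,l,st,_=cv2.connectedComponentsWithStats(mask.astype(np.uint8))
    for i in range(1,n):
        if st[i,4]>=minpx: yield w[l==i],st[i]
E
python3 - <<'E'
from h import *
for c in ['top','side']:
    im,w,m=shot(c)
    z=w[...,2]; print(c,'table',np.nanmedian(z[280:300,330:400]) if c=='top' else np.nanmedian(z[250:300,240:300]))
    for P,st in blobs(w,(z>0.009)&(z<0.12)&(w[...,0]>.25)&(w[...,0]<.85)&(w[...,1]>-.35)&(w[...,1]<.5)):
        a=rect(P); print(st[:2],st[4],np.round(a[0],4),round(a[1],3),np.round(a[2],3),np.round(np.percentile(P[:,2],[50,95]),4))
# heights along the dial
    for nm in ['dial_grip','clip0','clip3','tray_in','long']:
        r=models.tip_of(c,nm)
        for q in r[:2]: print(nm,round(q['confidence'],2),np.round((m['T']@np.r_[q['point'],1])[:3],4))
E
```

```text
top table -0.00032508107200435177
[105  81] 113 [0.7797 0.4948] 0.001 [0.059 0.01 ] [0.1119 0.1191]
[182  95] 572 [0.7821 0.3122] 1.14 [0.131 0.023] [0.02   0.0238]
[123  97] 201 [0.778  0.4932] -0.0 [0.074 0.014] [0.019  0.0257]
[366 113] 906 [ 0.7383 -0.0907] 1.36 [0.09  0.047] [0.0292 0.0323]
[445 118] 681 [ 0.7152 -0.2632] -1.054 [0.083 0.083] [0.0228 0.0264]
[231 153] 591 [0.6309 0.1622] -1.491 [0.194 0.091] [0.0166 0.0203]
[360 171] 7414 [ 0.5548 -0.1899] -1.569 [0.32  0.155] [0.0167 0.0516]
[159 217] 610 [0.4719 0.3981] -0.141 [0.13  0.024] [0.0201 0.024 ]
[204 218] 597 [0.4703 0.2999] 0.154 [0.13  0.023] [0.02   0.0239]
[241 223] 592 [0.4583 0.2098] -0.223 [0.13  0.023] [0.0201 0.0239]
[285 224] 581 [0.4569 0.1201] -0.13 [0.13  0.022] [0.0204 0.0237]
[224 306] 591 [0.3125 0.2248] 0.452 [0.056 0.052] [0.0975 0.1142]
dial_grip 0.79 [ 0.5782 -0.3202  0.0725]
clip0 0.9 [ 0.5547 -0.178   0.0327]
clip0 0.84 [ 0.5462 -0.0665  0.0352]
clip3 0.9 [ 0.5547 -0.178   0.0327]
clip3 0.84 [ 0.5462 -0.0665  0.0352]
tray_in 0.76 [6.350e-01 1.657e-01 4.000e-04]
long 0.91 [ 0.5544 -0.1252  0.035
[... 435 characters left out ...]
3 [0.131 0.033] [0.0189 0.0244]
[360 197] 487 [0.6306 0.1632] -1.494 [0.205 0.092] [0.0158 0.0207]
[290 208] 392 [0.4579 0.2074] -0.217 [0.13  0.028] [0.0193 0.0245]
[291 231] 434 [0.4561 0.1189] -0.138 [0.129 0.027] [0.0186 0.0243]
[338 265] 6266 [ 0.5545 -0.189 ] 1.57 [0.322 0.155] [0.0274 0.056 ]
[442 269] 756 [ 0.7384 -0.0916] 1.371 [0.096 0.047] [0.0293 0.0328]
[444 330] 868 [ 0.7154 -0.2644] 0.843 [0.086 0.083] [0.0223 0.0263]
dial_grip 0.64 [ 0.5784 -0.3228  0.0731]
clip0 0.97 [ 0.5544 -0.1791  0.034 ]
clip0 0.77 [ 0.5485 -0.0661  0.0363]
clip3 0.97 [ 0.5544 -0.1791  0.034 ]
clip3 0.77 [ 0.5485 -0.0661  0.0363]
tray_in 0.64 [0.6282 0.164  0.0075]
tray_in 0.61 [ 0.5577 -0.1191  0.0378]
```

The two cameras agree to within about 2 mm: the pens lie at z≈11 mm and their sizes match. Now the wrist camera over the dock.

```bash
python3 - <<'E'
from h import *
robot.move_ptp([0.47,-0.19,0.36],[np.pi,0,0])
print(sensors.read_joints(),sensors.read_clock())
im,w,m=shot('wrist','w1'); print(np.round(m['T'],3).tolist(),m['fx'])
np.save('pics/w1.npy',w)
robot.move_ptp([0.50,-0.27,0.36],[np.pi,0,0])
im,w2,m2=shot('wrist','w2');np.save('pics/w2.npy',w2)
def fit(w):
    z=w[...,2]; reg=(w[...,0]>.45)&(w[...,0]<.68)&(w[...,1]>-.42)&(w[...,1]<.03)
    for lo,hi in [(.009,.1),(.011,.017),(.033,.039),(.075,.085)]:
        for P,st in blobs(w,reg&(z>lo)&(z<hi),200):
            a=rect(P); print(lo,st.tolist(),np.round(a[0],4),round(a[1],3),np.round(a[2],3),np.round(np.median(P[:,2]),4))
fit(w);print();fit(w2);print(sensors.read_clock())
E
```

```text
[-6.24156221e-01 -7.32225717e-02  1.58644826e+00 -3.02193383e-04
  1.62914386e+00  9.47431182e-01] 2.3167
[[-0.002, 0.954, 0.301, 0.546], [-1.0, -0.002, -0.001, -0.192], [-0.0, -0.301, 0.954, 0.502], [0.0, 0.0, 0.0, 1.0]] 369.83155570967875
0.009 [359, 1, 42, 12, 342] [ 0.6763 -0.2656] -1.569 [0.046 0.007] 0.0224
0.009 [184, 47, 278, 140, 25978] [ 0.5628 -0.2033] -1.454 [0.339 0.154] 0.0158
0.011 [262, 51, 200, 116, 9114] [ 0.5641 -0.2529] -1.456 [0.24 0.11] 0.0135
0.011 [184, 79, 74, 97, 4003] [ 0.5434 -0.0733] 0.117 [0.11  0.075] 0.0136
0.033 [389, 53, 73, 97, 3487] [ 0.5722 -0.3233] 0.116 [0.1   0.083] 0.0354
0.075 [430, 80, 15, 42, 560] [ 0.5722 -0.3233] 0.094 [0.042 0.014] 0.0792

0.009 [289, 31, 40, 11, 290] [ 0.6763 -0.2654] -1.57 [0.045 0.007] 0.0226
0.009 [118, 76, 280, 135, 24759] [ 0.5624 -0.2043] -1.458 [0.34  0.154] 0.0159
0.011 [195, 78, 203, 113, 9080] [ 0.564  -0.2514] -1.455 [0.246 0.11 ] 0.0135
0.011 [122, 106, 73, 92, 3424] [ 0.5433 -0.0717] 0.116 [0.11 0.07] 0.0135
0.033 [319, 81, 76, 94, 3320] [ 0.5724 -0.3238] 0.116 [0.1   0.084] 0.0354
0.075 [355, 109, 15, 41, 503] [ 0.5723 -0.3238] 0.097 [0.042 0.014] 0.0792
2.85
```

View pics/w1.png

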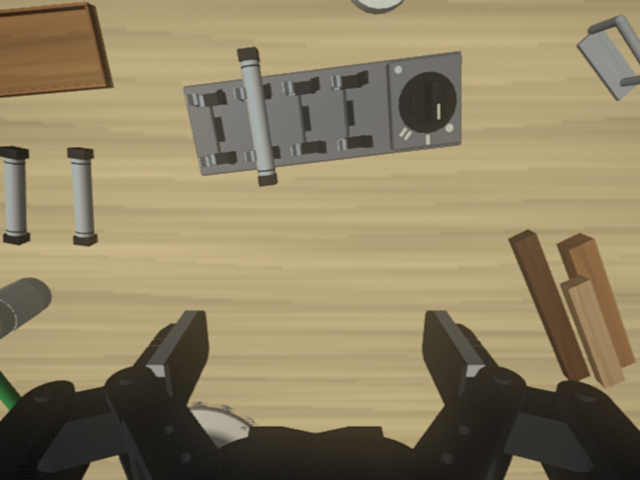

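View pics/w2.png

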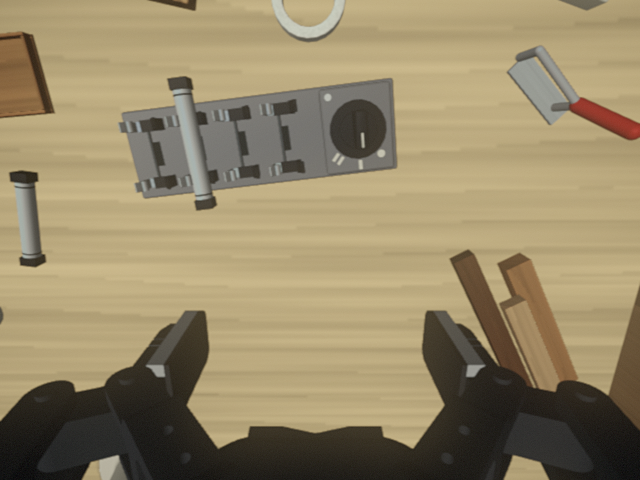

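W1 and w2 show the long pen in clip1 at px (258,115). The knob is at (428,100) with its white pointer facing down toward the single bar (428,138), and the dot is at (449,128). So the selector is on trickle, the dock yaw is 0.116, and clips 0, 2 and 3 are empty. Next I turn the selector off.

```bash
cat >> h.py <<'E'
pi=np.pi
A=0.116; SEL=np.array([0.5723,-0.3236]); Rd=np.array([[np.cos(A),-np.sin(A)],[np.sin(A),np.cos(A)]])
O=SEL+Rd@[0,.12]
def clip(i): return O+Rd@[0,.135-.055*i]
def dial(a0,a1,over=0.0):
    robot.set_gripper(.6)
    robot.move_ptp([*SEL,.14],[pi,0,a0]); robot.move_linear([*SEL,.056])
    robot.set_gripper(0); print('gap',sensors.read_finger_gap(),'F',np.round(sensors.read_ft_force(),1))
    robot.move_linear([*SEL,.056],attitude=[pi,0,a1]) if 0 else robot.move_ptp([*SEL,.056],[pi,0,a1+over])
    print('F',np.round(sensors.read_ft_force(),1),'M',np.round(sensors.read_moment(),2))
    robot.set_gripper(.6); robot.move_linear([*SEL,.16]); print(sensors.read_clock())
E
python3 - <<'E'
from h import *
print(clip(0),clip(1))
dial(A,A+.7,.04)
robot.move_ptp([0.47,-0.19,0.36],[pi,0,0])
im,w,m=shot('wrist','w3'); z=w[...,2]
for P,st in blobs(w,(z>.074)&(z<.085)&(w[...,1]<-.28)&(w[...,0]>.5),100): a=rect(P); print(np.round(a[0],4),round(a[1],3),a[2])
# long pen
for P,st in blobs(w,(z>.042)&(z<.05)&(abs(w[...,1]+.125)<.03),100): a=rect(P); print(np.round(a[0],4),round(a[1],3),a[2])
E
```

```text
[ 0.54278629 -0.07031372] [ 0.54915199 -0.12494409]
gap 0.15077435155699584 F [-2.9  6.1  8.3]
F [-1.5  6.6  6.3] M [ 1.06  0.25 -1.35]
7.3917
[ 0.5722 -0.3236] 0.824 [0.04156625 0.01447949]
[ 0.553  -0.1216] 0.115 [0.15383421 0.02886913]
```

```bash
python3 - <<'E'
from h import *
w=np.load('pics/w1.npy')
D=(w[...,:2]-O)@Rd; z=w[...,2]
# max height profile along dock y in the middle band |x|<20mm
for y in np.arange(-.07,.17,.006):
    k=(abs(D[...,0])<.022)&(abs(D[...,1]-y)<.003); print(int(y*1000),np.round(np.nanpercentile(z[k],[5,95])*1000,1),end='; ')
E
```

```text
-70 [12.1 14.9]; -64 [12.1 14.8]; -57 [11.9 15. ]; -51 [12.3 15.2]; -45 [12.  14.9]; -39 [12.2 14.9]; -33 [12.6 15.6]; -27 [12.6 18.8]; -21 [12.1 17.2]; -15 [12.  14.9]; -9 [12.2 14.9]; -3 [12.  14.9]; 2 [12.2 14.9]; 8 [11.7 15. ]; 14 [12.2 14.9]; 20 [12.3 15.5]; 26 [12.6 18.4]; 32 [12.3 18.4]; 38 [12.4 15. ]; 44 [12.2 15. ]; 50 [11.8 15. ]; 56 [11.8 15.1]; 62 [12.2 15. ]; 68 [12.3 42.2]; 74 [41.7 46.8]; 80 [44.9 47.9]; 86 [41.6 46.7]; 92 [12.9 41.4]; 98 [12.1 15. ]; 104 [12.2 15. ]; 110 [12.1 15. ]; 116 [12.1 14.9]; 122 [12. 15.]; 128 [12.1 15.6]; 134 [12.4 16.8]; 140 [13.  18.8]; 146 [11.9 14.9]; 152 [11.7 14.9]; 158 [12.2 14.9]; 164 [12.2 15.1];
```

```bash
python3 - <<'E'
from h import *
c=clip(1); robot.set_gripper(.5)
robot.move_ptp([*c,.13],[pi,0,A]); robot.move_linear([*c,.026])
robot.set_gripper(0); print('gap',sensors.read_finger_gap(),sensors.read_grip_force(),'F',np.round(sensors.read_ft_force(),1))
robot.move_linear([*c,.17],velocity=.1)
print('gap',sensors.read_finger_gap(),sensors.read_grip_force(),'F',np.round(sensors.read_ft_force(),1),sensors.read_clock())
for y in(-1.492,1.65): print(y,robot.inverse_kinematics([.631,.163,.2],[pi,0,y]))
im,w,m=shot('wrist','w4')
E
```

```text
gap 0.23191642198975113 58.572712540626526 F [-1.4  6.5  7. ]
gap 0.23010151081620733 61.841171979904175 F [ 1.1 -0.2 -0.8] 12.4667
-1.492 None
1.65 [ 6.77632688e-02  3.76371207e-01  1.39728322e+00 -4.44089210e-16
  1.36793823e+00 -1.14404044e-02]
```

View pics/w4.png

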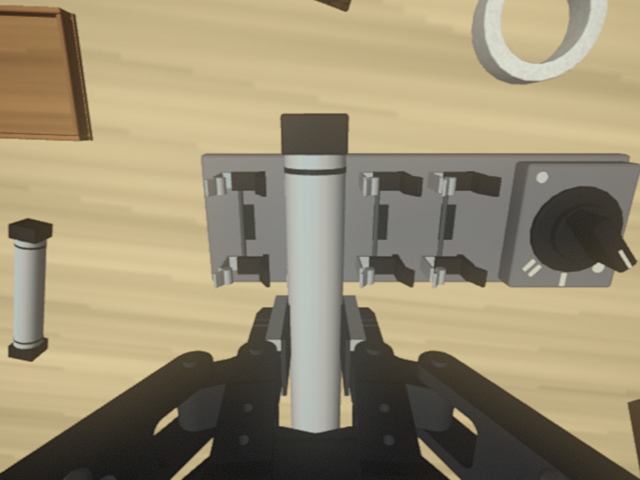

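The long pen is held (gap 0.23) and the pointer is at the dot (600,265). I'll place it in the tray.

```bash
cat >> h.py <<'E'
T=np.array([.631,.163])
def pens(w,xr=(.35,.6),yr=(.03,.5)):
    z=w[...,2]; out=[]
    for P,st in blobs(w,(z>.009)&(z<.035)&(w[...,0]>xr[0])&(w[...,0]<xr[1])&(w[...,1]>yr[0])&(w[...,1]<yr[1]),150):
        c,a,s=rect(P)
        if abs(s[0]-.13)<.012 and s[1]<.034: out.append((*np.round(c,4),round(a,3),*np.round(s,3)))
    return out
E
python3 - <<'E'
from h import *
yaw=1.65; t=T-0.004*np.array([np.cos(yaw),np.sin(yaw)])
robot.move_ptp([*t,.17],[pi,0,yaw])
print('gap',sensors.read_finger_gap(),sensors.read_grip_force(),sensors.read_clock())
robot.move_linear([*t,.04]); robot.move_linear([*t,.0065],velocity=.05)
print('gap',sensors.read_finger_gap(),'F',np.round(sensors.read_ft_force(),1))
robot.set_gripper(.42); robot.move_linear([*t,.2])
robot.move_ptp([.40,.18,.36],[pi,0,0])
im,w,m=shot('wrist','w5'); print(sensors.read_clock())
for p in pens(w): print(p)
im,w2,m=shot('top'); print('top')
for p in pens(w2): print(p)
D=w[...,:2]-T; k=(abs(D[...,0])<.06)&(abs(D[...,1])<.1)&(w[...,2]>.021)&(w[...,2]<.04)
a=rect(w[k]); print('long',a,k.sum(),np.percentile(w[k][:,2],95))
E
```

```text
gap 0.2310225286049224 61.845245361328125 13.65
gap 0.2263504140917535 F [-2.8 -0.8  7.3]
18.8083
(np.float64(0.4711), np.float64(0.3967), np.float64(-0.138), np.float64(0.13), np.float64(0.023))
(np.float64(0.4696), np.float64(0.2988), np.float64(0.146), np.float64(0.13), np.float64(0.023))
(np.float64(0.4574), np.float64(0.2086), np.float64(-0.215), np.float64(0.13), np.float64(0.022))
(np.float64(0.4556), np.float64(0.1186), np.float64(-0.134), np.float64(0.13), np.float64(0.022))
top
(np.float64(0.4567), np.float64(0.1199), np.float64(-0.131), np.float64(0.13), np.float64(0.022))Traceback (most recent call last):
  File "<stdin>", line 14, in <module>
    return _quantile_unchecked(
        a, q, axis, out, overwrite_input, method, keepdims, weights)
    return _ureduce(a,
                    func=_quantile_ureduce_func,
    ...<5 lines>...
                    overwrite_input=overwrite_input,
                    method=method)
    r = func(a, **kwargs)
    result = _quantile(arr,
                       quantiles=q,
    ...<2 lines>...
                       out=out,
                       weights=wgt)
    slices_having_nans = np.isnan(arr[-1, ...])
                                  ~~~^^^^^^^^^
IndexError: index -1 is out of bounds for axis 0 with size 0
```

View pics/w5.png

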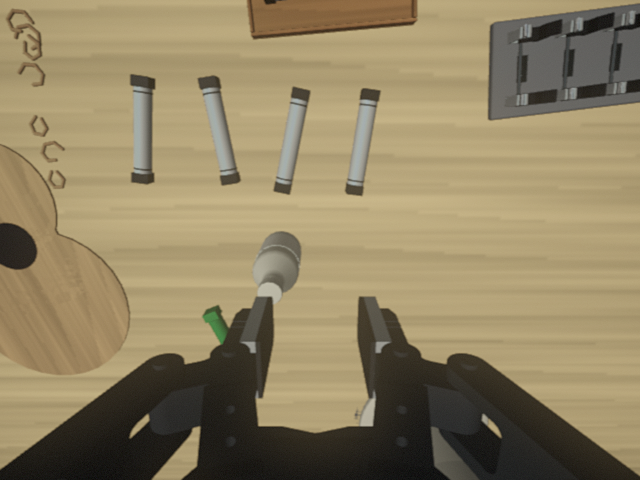

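All four pens are at px (142,130), (219,130), (292,140) and (363,142), unmoved. I'll write the pick-and-insert cycle and run it for the first pen.

```bash
cat >> h.py <<'E'
def look(c=(.40,.18)):
    robot.move_ptp([*c,.36],[pi,0,0]); return shot('wrist')
def incap(w,c,ztop):
    D=(w[...,:2]-c)@Rd
    k=(D[...,0]>.025)&(D[...,0]<.1)&(abs(D[...,1])<.02)&(abs(w[...,2]-ztop)<.025)
    if k.sum()<30: return None
    d=D[k]; z=w[k][:,2]; top=z>np.percentile(z,90)-.004
    return dict(end=round(np.percentile(d[:,0],99)*1000,1),y=round(np.median(d[top][:,1])*1000,1),z=round(np.median(z[top])*1000,1))
def status(): return round(sensors.read_finger_gap(),3),round(sensors.read_grip_force(),1),np.round(sensors.read_ft_force(),1).tolist(),round(sensors.read_clock(),1)
def pick(p):
    x,y,a=p[:3]; robot.set_gripper(.5)
    robot.move_ptp([x,y,.15],[pi,0,a]); robot.move_linear([x,y,.003]); robot.set_gripper(0)
    print('grip',status()); robot.move_linear([x,y,.15]); print('lift',status())
def hover(i):
    c=clip(i)+Rd@[0,.0005]
    robot.move_ptp([*c,.12],[pi,0,A]); im,w,m=shot('wrist'); print('hover',status(),incap(w,c,.139))
def insert(i):
    c=clip(i)+Rd@[0,.0005]
    robot.move_linear([*c,.06]); robot.move_linear([*c,.0275],velocity=.04); print('pressed',status())
    robot.set_gripper(.45); robot.move_linear([*c,.2])
def dockcheck():
    robot.move_ptp([.46,-.12,.34],[pi,0,0]); im,w,m=shot('wrist','dock%d'%int(sensors.read_clock()))
    D=(w[...,:2]-O)@Rd
    for i in range(4):
        y0=.135-.055*i
        k=(abs(D[...,0])<.08)&(abs(D[...,1]-y0)<.014)&(w[...,2]>.040)&(w[...,2]<.075)&((abs(D[...,0])<.026)|(abs(D[...,0])>.045))
        if k.sum()<150: print(i,'empty');continue
        d=D[k]; z=w[k][:,2]; far=d[:,0]>.045; near=d[:,0]<-.045; mid=abs(d[:,0])<.026
        print(i,'x',np.round(np.percentile(d[:,0],[.5,99.5])*1000,1),'y',*[np.round((np.median(d[q&(z>.044)][:,1])-y0)*1000,1) for q in(near,mid,far)],'z',*[np.round(np.percentile(z[q],90)*1000,1) for q in(near,mid,far)])
E
python3 - <<'E'
from h import *
pick((.456,.1188,-.134)); hover(3)
E
```

```text
grip (0.231, 58.5, [-1.6, -0.2, 5.9], 21.5)
lift (0.232, 58.7, [-0.7, 0.3, -1.1], 22.6)
hover (0.231, 58.7, [-0.1, -0.2, -1.1], 24.0) {'end': np.float64(63.3), 'y': np.float64(-0.3), 'z': np.float64(136.5)}
```

```bash
python3 - <<'E'
from h import *
insert(3); dockcheck()
im,w,m=look()
for p in pens(w): print(p)
E
```

```text
pressed (0.23, 60.2, [-2.5, 6.3, 13.3], 25.5)
0 empty
1 empty
2 empty
3 x [-65.4  63.6] y -0.1 -0.1 -0.3 z 47.3 46.9 47.4
(np.float64(0.471), np.float64(0.3961), np.float64(-0.143), np.float64(0.13), np.float64(0.023))
(np.float64(0.4696), np.float64(0.2985), np.float64(0.149), np.float64(0.13), np.float64(0.022))
(np.float64(0.4573), np.float64(0.2087), np.float64(-0.215), np.float64(0.13), np.float64(0.022))
```

Pen 1 is home: centred, top at 47 mm, level. I'll do the next two, with checks between them.

```bash
cat > go.py <<'E'
import sys
from h import *
i=int(sys.argv[1]); im,w,m=look(); P=sorted(pens(w),key=lambda p:p[1]); print(P)
pick(P[0][:3])
g=sensors.read_finger_gap()
if not .2<g<.27: sys.exit('bad grip')
hover(i)
if not .2<sensors.read_finger_gap()<.27: sys.exit('lost')
E
python3 go.py 2
```

```text
[(np.float64(0.4574), np.float64(0.2086), np.float64(-0.216), np.float64(0.13), np.float64(0.022)), (np.float64(0.4696), np.float64(0.2984), np.float64(0.153), np.float64(0.13), np.float64(0.023)), (np.float64(0.4711), np.float64(0.3964), np.float64(-0.144), np.float64(0.13), np.float64(0.023))]
grip (0.231, 58.7, [-2.0, -0.6, 5.8], 32.1)
lift (0.23, 58.7, [-0.6, 0.7, -0.4], 33.3)
hover (0.23, 58.7, [0.9, 0.1, -1.0], 34.8) {'end': np.float64(63.4), 'y': np.float64(-0.4), 'z': np.float64(136.5)}
```

```bash
python3 -c "
from h import *
insert(2); dockcheck()"; python3 go.py 1
```

```text
pressed (0.228, 60.1, [-2.6, 5.0, 12.6], 36.3)
0 empty
1 empty
2 x [-65.   63.6] y -0.3 -0.4 -0.5 z 47.4 46.9 47.6
3 x [-65.4  63.5] y 0.3 0.1 -0.0 z 47.4 46.9 47.4
[(np.float64(0.4958), np.float64(0.3521), np.float64(0.14), np.float64(0.13), np.float64(0.023)), (np.float64(0.471), np.float64(0.396), np.float64(-0.143), np.float64(0.13), np.float64(0.022))]
grip (0.233, 59.1, [-1.0, -0.6, 5.5], 42.8)
lift (0.23, 58.8, [0.1, 0.1, -1.1], 43.9)
hover (0.23, 58.8, [-0.6, -0.1, -1.3], 45.7) {'end': np.float64(64.1), 'y': np.float64(-0.6), 'z': np.float64(136.5)}
```

The knock happened: the pen had moved from (0.470,0.298) to (0.496,0.352). It was re-found and gripped. Continuing.

```bash
python3 -c "
from h import *
insert(1); dockcheck()"; python3 go.py 0
```

```text
pressed (0.233, 60.4, [-4.1, 6.0, 15.4], 47.2)
0 empty
1 x [-64.3  64.4] y -0.5 -0.6 -0.6 z 47.5 46.9 47.4
2 x [-65.1  63.7] y -0.1 -0.4 -0.3 z 47.3 46.9 47.4
3 x [-65.3  63.5] y 0.0 -0.1 -0.3 z 47.2 46.8 47.4
[(np.float64(0.4714), np.float64(0.3977), np.float64(-0.13), np.float64(0.13), np.float64(0.022))]
grip (0.232, 59.2, [-0.9, -0.6, 6.3], 53.7)
lift (0.232, 58.8, [-0.3, 0.6, -0.9], 54.8)
hover (0.232, 58.8, [0.1, 0.6, -1.6], 56.6) {'end': np.float64(63.6), 'y': np.float64(-0.7), 'z': np.float64(136.4)}
```

```bash
python3 -c "
from h import *
insert(0); dockcheck()
im,w,m=look((.50,.16)); cv2.imwrite('pics/tray.png',im[:,:,::-1]); print(pens(w))
D=w[...,:2]-T; k=(abs(D[...,0])<.05)&(abs(D[...,1])<.11)&(w[...,2]>.0215)&(w[...,2]<.04)
a=rect(w[k]); print('long',a,k.sum(),np.percentile(w[k][:,2],95))
"
```

```text
pressed (0.228, 60.5, [-3.4, 4.2, 15.2], 58.1)
0 x [-64.8  64. ] y -0.9 -0.9 -1.0 z 47.4 46.9 47.5
1 x [-64.4  64.2] y -0.4 -0.6 -0.7 z 47.3 46.9 47.5
2 x [-65.1  63.7] y -0.2 -0.5 -0.5 z 47.4 46.9 47.4
3 x [-65.3  63.5] y -0.2 0.1 -0.1 z 47.3 46.8 47.5
[]
long (array([0.62998682, 0.16103207]), np.float64(-1.4894886704894756), array([0.15411501, 0.02202763])) 2103 0.026610012985614516
```

View pics/tray.png

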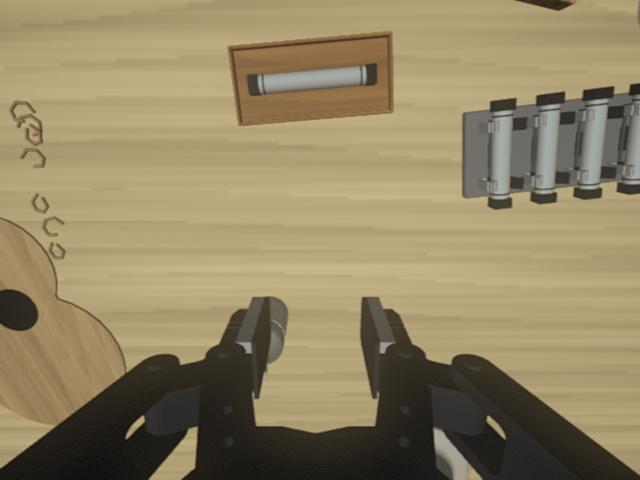

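The long pen lies flat in the tray at px (310,79) and four pens are in the dock. Now I turn the selector to trickle.

```bash
python3 -c "
from h import *
dial(A+.7,A)
dockcheck()
robot.move_ptp([0.47,-0.19,0.36],[pi,0,0])
im,w,m=shot('wrist'); z=w[...,2]
for P,st in blobs(w,(z>.074)&(z<.085)&(w[...,1]<-.28)&(w[...,0]>.5),100): a=rect(P); print(np.round(a[0],4),round(a[1],3),a[2])
print(sensors.read_clock())
"
```

```text
gap 0.14813660997340122 F [-4.   3.2  6.5]
F [-6.5  7.7 10.1] M [0.99 1.13 0.03]
66.975
0 x [-64.7  64.1] y -1.1 -0.9 -0.8 z 47.4 46.9 47.5
1 x [-64.4  64.3] y -0.6 -0.6 -0.3 z 47.4 46.9 47.3
2 x [-65.1  63.5] y -0.3 -0.3 -0.3 z 47.3 46.9 47.5
3 x [-65.3  63.5] y -0.1 -0.0 -0.1 z 47.4 46.8 47.6
[ 0.5722 -0.3233] 0.132 [0.04164317 0.01405426]
68.6
```

Bar angle 0.132 against a dock yaw of 0.116 gives q≈0.69, so the selector is on trickle. Handing in.

```bash
python3 -c "
from cell import job
print(job.finish_job())"
```

```text
the job is handed in; nothing more can be done
None
```

I turned the selector to off, laid the long sander flat in the tray, and seated all four short sanders in clips 0–3. I then set the selector to trickle and handed the job in at about 69 s; no verdict came back.

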